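# Put the seasoning pot back and draw the box lid shut

## Task

Put the seasoning pot with the red handle back into the empty bay of the steel seasoning box, set down flat on the floor and not dropped. Then shut the box: lower your closed fingertips slowly onto the lid's ribbed front strip and draw it towards the front by friction until it is fully home, pressing firmly enough to carry the stiff lid along but never putting more than 2.5 kg (25 N) on the box or its thin lid. Leave the blue pot and everything else on the counter where it is.

Things in the scene. Friction and masses are not known exactly. Their poses are not given: they have to be found in the camera images.
- seasoning_box: Fixed steel box, 300 (its x) by 218 (its y) by 114 mm high, on screw feet that hold it 3 to 9 mm above the counter. Origin: centre of its underside (above the feet); x from its front (robot side) to its rear, z up. Walls 5 mm, the front one 106 mm high. Open well in front (x -145 to -5 mm); the rear is roofed from x = -3 mm back, roof top at z = 114 mm, and the open lid goes under that roof.
- empty_bay (a point): Centre of the floor of the empty bay of the well (the box's right bay; the left holds the blue pot): at x = -75, y = -53, z = 4 mm in the box's frame, axes as the box's. The bay is 140 mm long (x) and 102 mm wide (y); a partition to the other bay rises to z = 60 mm. The opening above reaches from the well's front end (x = -145 mm) back only as far as the lid is open.
- lid (a joint): Opening of the sliding lid, m: 0 = shut, front edge against the box's front wall; grows along the box's +x as it goes under the rear roof, to 0.11; starts at 0.096 to 0.104. Pale level plate 170 by 204 (y) by 4 mm, no handle, top at z = 108 mm in the box's frame; bows under 1 mm. Rails hold it with about 7.5 N of friction; fingertips' friction is 0.5 to 0.75, so under 15 N they may slip.
- lid_patch (a point): Middle of the lid's green ribbed finger strip (30 by 85 mm), on the lid's top face, 18 mm behind the lid's front edge and halfway across; it moves with the lid. The rear roof edge is at least 20 mm behind this point. Touch down slower than about 10 mm/s: a faster landing can itself pass 25 N.
- red_pot: The pot to put back: square white enamel pot with a blue rim, a wooden cover and a red upright handle tab; loose, 0.2 to 0.45 kg, stands on the counter right of the box. 86 by 86 mm, body and cover 67 mm high, 91 mm with the tab. Origin: centre of its underside, z up; x runs along the tab.
- red_pot_tab (a point): Centre of the red tab of the red pot, 79 mm above the pot's underside. The tab is 44 mm long (pot's x), 14 mm thick (pot's y) and 24 mm high (67 to 91 mm above the underside); grip it across its thickness from above.
- blue_pot: The same kind of pot with a blue tab, standing in the left bay of the box. Leave it there. Origin: centre of its underside.
- prep_cup: Loose empty steel cup, 72 mm across, 50 mm high, on the counter right of the box; leave alone. Origin: centre of its underside.
- soy_bottle: Loose amber bottle with red cap, 60 mm across, 150 mm high, on the counter right of the box; leave alone. Origin: centre of its underside.
- big_bowl: Loose white bowl, 210 mm across, 85 mm high, at the far right; leave alone. Origin: centre of its underside.
- oil_cup: Loose steel cup, 72 mm across, 50 mm high, in the blue-rimmed tray at the far side; leave alone. Origin: centre of its underside.
- carrot: Loose carrot piece, 50 mm across, 62 mm high, in the same tray; leave alone. Origin: centre of its underside.
- pepper: Loose pepper jar, 48 mm across, 110 mm high, left of the box; leave alone. Origin: centre of its underside.
- wooden_spoon: Loose wooden spoon, 260 mm long, on the counter at the near left; leave alone.
There are look-alikes about, which are no part of the job. What is shaped like the red_pot but black or green is not meant.

How it is judged:
On the way, in this order (a step that is already met when the one before it is completed fails the run):
1. the red pot stands in the empty bay, flat on the floor, let go, with the lid still open (x of red_pot in the frame of seasoning_box between -0.106 and -0.044 m and y of red_pot in the frame of seasoning_box between -0.064 and -0.042 m and z of red_pot in the frame of seasoning_box below 0.007 m and angle between red_pot's own z axis and vertical below 0.06 rad and contact force between the fingers and red_pot below 0.1 N and value of joint lid above 0.05 m), for 0.2 s.
2. the lid is drawn fully home (value of joint lid below 0.003 m), for 0.1 s.
At the end, for the whole second after the job is handed in: The lid is shut to within 3 mm of its front stop, and the red pot stands at rest in the box's right bay, upright within 0.06 rad and flat on the floor (its underside less than 7 mm above the box's underside) (value of joint lid below 0.003 m and x of red_pot in the frame of seasoning_box between -0.106 and -0.044 m and y of red_pot in the frame of seasoning_box between -0.064 and -0.042 m and z of red_pot in the frame of seasoning_box below 0.007 m and angle between red_pot's own z axis and vertical below 0.06 rad and linear speed of red_pot below 0.02 m/s); the robot touches nothing.
It fails at once if the robot presses or pushes on the box or its lid with more than 25 N (contact force between any of the fingers, the arm and seasoning_box above 25 N).
It fails at once if the red pot is dropped (falls free, faster than 0.5 m/s) (contact force between the fingers and red_pot below 0.1 N and linear speed of red_pot above 0.5 m/s).
It fails at once if the blue pot is moved more than 20 mm (distance of blue_pot from where it was at the start of the episode above 0.02 m).
It fails at once if another thing on the counter is moved more than 25 mm (distance of any of prep_cup, soy_bottle, big_bowl, oil_cup, carrot, pepper, wooden_spoon from where it was at the start of the episode above 0.025 m).
It also fails if it takes over 59 s, if anything falls off the work surface, if the arm or the gripper's body presses on something with over 40 N, if the wrist force passes 120 N, or if a joint passes its speed limit or range.

## Robot

A 7-joint arm with a two-finger parallel gripper is mounted at the origin on the work surface. World frame = base frame: x ahead of the robot, y to its left, z up, the work surface at z = 0. Lengths are in m, angles in rad, forces in N, time in s.
With the tool pointing down it reaches from about 0.425 to 0.95 m from the base axis. Payload 16.7 kg.
Tool frame: the origin (TCP) lies midway between the tips of the shut fingers; the grasp point (between the pads) lies 19 mm behind it; z points along the fingers, y is the line along which they close (so a half turn about z gives the same grasp; the last joint's range is limited). The gripper opens to 94 mm and grips with 3 to 60 N. Pads are 16 mm wide; open, the fingers measure 119 mm over their backs; the gripper's body (75 mm by 177 mm) begins 78 mm behind the grasp point.
Start: joints at [1.018, 0.426, 0.074, 1.606, -0.034, 1.111, -0.067], TCP at [0.265, -0.621, 0.205] pointing down, gripper open.
Joint ranges: [-2.85, 2.85], [-0.5, 2.14], [-1.23, 1.37], [0.21, 2.46], [-1.02, 4.16], [0.16, 2.05], [-2.73, 2.73]. Speed limits (rad/s): [1.89, 1.89, 2.39, 2.39, 3.01, 3.01, 3.01].

## Interface

Orientations are given as a unit quaternion [w, x, y, z].
In Python, from plant import ctrl gives the robot as it stands.
- The arm moves only by the shell command python3 -m crank 'ROWS' [OPENING]. ROWS is JSON, a list of rows, each an object with "linear": the shift along the tool's x, y, z in m, a list of three; "roll": the turn about the tool's z in degrees. In form: [{"linear": [dx, dy, dz], "roll": roll}, ...]. A call has 1 to 5 rows; each row is the pose to reach, as a shift and turn from the pose commanded when the call began, along the tool's axes at that moment; what a row does not reach only later rows make up. A row lasts 1/12 s, in which the tool goes at most 41.7 mm and 7.16 degrees, less where a joint would pass 70% of its speed; a pose out of reach is approached as far as the arm can. A call with a gripper value outside its range is refused whole. OPENING is the opening, from 0 (shut) to 1 (fully open), set as the call begins (- or left out, the last holds). The fingers move at their own pace and stop on an object; the grip force is fixed at half the most. Time passes only in rows, so rows that repeat a pose let the fingers close. It gives the time, the measured TCP pose, the force, the opening and the grip force at its end, in the units of the state.
- ctrl.get_state(): the state, without advancing time (a new reading comes with each control period).
- ctrl.snapshot(name): name is "scene" or "top" or "wrist"; returns a dict with "color" (480x640x3 uint8, blue, green, red), "mtx" (3x3 intrinsics, pixels), "world_from_camera" (4x4, takes a point from camera to world coordinates). Camera axes: x right, y up, looking along -z (the intrinsics and any distortion apply to the point x, -y, -z); pixel columns grow to the right and rows downward; lengths in m; the calibration is good to about 2 mm. A picture is of the moment at which its call begins. There is no depth.
- ctrl.job_done(): hands the job in; it is judged then, once.
Trained networks look in a picture, given as the dict that the camera call returned (one of the last four; its "shot" number tells which), for a name from the list of things; names that differ only in an ending like _2 or _b are one class to them, and where a whole thing is asked for, a point or a joint stands for the part that bears it (a point fixed in the world has none). Each returns a list of dicts, best first, with "confidence" (0 to 1); they miss things now and then, are a little off and sometimes report something else, mostly with a low value. They report only what shows in the picture. A call takes as long as a camera call. They do not tell look-alikes from the thing itself.
- ctrl.outline_of(label, picture): "mask" (480x640 bool, what is visible of it) and "pixel" ([column, row] in pixels, amid what is visible of it).
- ctrl.spot_point(label, picture): "pixel" ([column, row] in pixels: a listed point, or the origin of a listed thing).
The state is a dict: "time": time; "joint_positions": joint angles; "dq": joint speeds; "joint_torque": joint torques, N m; "tcp_pos": TCP position; "orientation": TCP orientation; "ft_force": force on the tool from outside, world axes, zero at the start; "moment": the same for the moment, N m; "gripper_width": finger opening in m; "grasp_force": force on a finger pad.
Only numpy, scipy, OpenCV 4.12 (cv2) and the standard library are available. Lean on these libraries where they do the work, as an engineer would, in place of code of your own. Each camera call takes 0.05 s, during which the arm holds its last target. There are 200 camera calls.

## Working session

There is one attempt and no reset: what is moved stays moved. The work goes in short steps, Python scripts to look and compute and a shell command to move; the robot and the scene stay as the last step left them, time stands still between calls to the robot, and variables do not carry over. Pictures are saved under pics/ and viewed, at most 10 in all, crops included, and the job is handed in when it is done.

```bash
mkdir -p pics; ls; cat > h.py <<'E'
import numpy as np, cv2
from plant import ctrl
def ray(p,px):
    M=np.array(p["world_from_camera"]);K=np.array(p["mtx"])
    d=np.linalg.solve(K,[px[0],px[1],1.]);d=M[:3,:3]@(d*[1,-1,-1]);return M[:3,3],d
def atz(p,px,z):
    o,d=ray(p,px);return o+d*(z-o[2])/d[2]
def proj(p,X):
    M=np.array(p["world_from_camera"]);K=np.array(p["mtx"])
    c=M[:3,:3].T@(np.array(X)-M[:3,3]);c=c*[1,-1,-1];u=K@c;return u[:2]/u[2]
E
python3 - <<'E'
from h import *
s=ctrl.get_state();print(s["time"],s["tcp_pos"],s["orientation"],s["ft_force"],s["gripper_width"])
ps={n:ctrl.snapshot(n) for n in("scene","top")}
for n,p in ps.items():
    print(n,[k for k in p],np.round(p["world_from_camera"],3).tolist(),np.round(p["mtx"],0).tolist())
    cv2.imwrite(f"pics/{n}0.png",p["color"])
    for l in("red_pot_tab","red_pot","empty_bay","lid_patch","seasoning_box","blue_pot"):
        print(n,l,[(np.round(r["pixel"],1).tolist(),round(r["confidence"],2)) for r in ctrl.spot_point(l,p)])
E
```

```text
pics
0.0 [ 0.26437552 -0.6205755   0.20477901] [-6.32451699e-04  9.79791912e-01  2.00018433e-01 -1.87092651e-04] [ 0.2349991  -0.03941982 -0.11364153] 0.09412426464609625
scene ['color', 'mtx', 'world_from_camera', 'shot'] [[-0.482, -0.714, 0.507, 1.182], [0.876, -0.387, 0.288, 0.378], [-0.009, 0.583, 0.812, 1.136], [0.0, 0.0, 0.0, 1.0]] [[539.0, 0.0, 319.0], [0.0, 539.0, 234.0], [0.0, 0.0, 1.0]]
scene red_pot_tab [([240.4, 139.1], 0.97), ([404.9, 199.9], 0.82), ([339.4, 189.5], 0.81), ([225.2, 234.9], 0.72)]
scene red_pot [([337.1, 204.6], 0.97), ([401.7, 217.7], 0.77), ([250.3, 156.9], 0.73)]
scene empty_bay []
scene lid_patch [([324.2, 260.6], 0.79)]
scene seasoning_box [([316.8, 291.7], 0.75)]
scene blue_pot [([356.5, 280.9], 0.61), ([221.5, 232.1], 0.35)]
top ['color', 'mtx', 'world_from_camera', 'shot'] [[-0.119, 0.97, -0.211, 0.298], [-0.993, -0.118, 0.019, 0.024], [-0.006, 0.212, 0.977, 1.3], [0.0, 0.0, 0.0, 1.0]] [[460.0, 0.0, 313.0], [0.0, 460.0, 237.0], [0.0, 0.0, 1.0]]
top red_pot_tab [([381.0, 206.5], 0.87), ([330.4, 306.3], 0.85), ([272.1, 334.6], 0.72), ([450.0, 307.4], 0.66)]
top red_pot [([274.5, 337.4], 0.97), ([328.1, 307.5], 0.9), ([442.6, 308.1], 0.89), ([376.8, 205.7], 0.7), ([168.7, 293.0], 0.16)]
top empty_bay [([303.0, 245.8], 0.87)]
top lid_patch [([287.1, 222.0], 0.94)]
top seasoning_box [([286.1, 220.8], 0.66)]
top blue_pot [([272.1, 251.5], 0.87), ([433.5, 250.0], 0.28)]
```

View pics/top0.png

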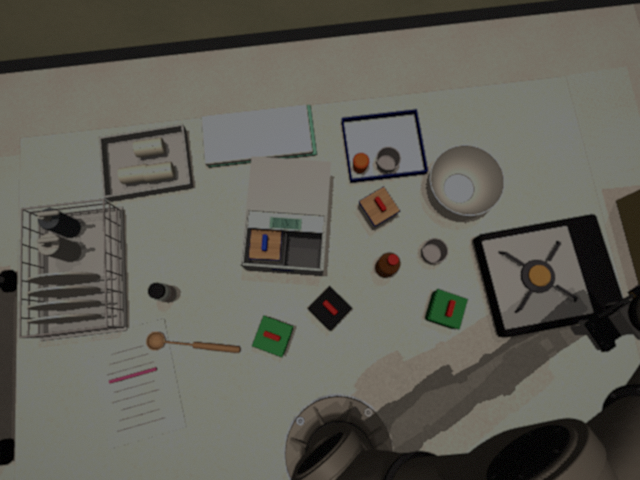

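View pics/scene0.png

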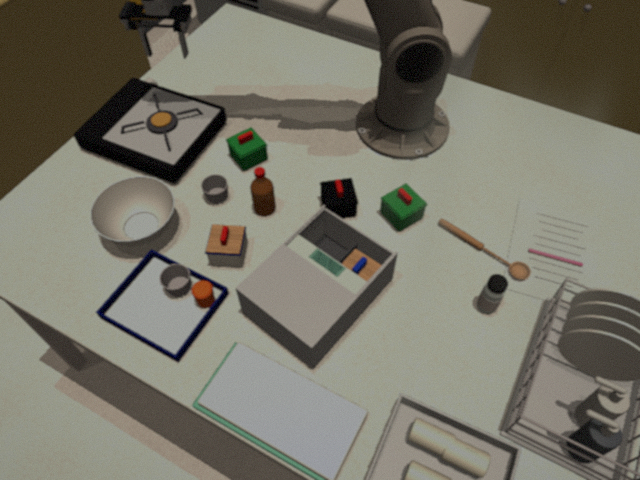

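The top view shows four pots with a red tab: wooden cover and white body at (381,206), black at (330,306), green at (272,335) and green at (450,307). In the scene view they are at (225,235), (339,190), (405,200) and (240,139). By the description I choose the wooden-covered one, top (381,206) / scene (225,235). The box is at top (287,215) with its lid open and the empty bay at (303,246).

```bash
cat >> h.py <<'E'
from scipy.optimize import minimize
def boxpts(x0,x1,y0,y1,z0,z1): return [[x,y,z] for x in(x0,x1) for y in(y0,y1) for z in(z0,z1)]
def place(P,x,y,yaw,z):
    c,s=np.cos(yaw),np.sin(yaw);return np.array(P)@np.array([[c,s,0],[-s,c,0],[0,0,1]])+[x,y,z]
def fit(P,views,x0,zfree):
    def cost(v):
        z=v[3] if zfree else 0
        t=0
        for p,m in views:
            q=np.array([proj(p,X) for X in place(P,v[0],v[1],v[2],z)],np.float32)
            h=cv2.convexHull(q);a=np.zeros(m.shape,np.uint8)
            cv2.fillConvexPoly(a,np.round(h*16).astype(np.int32),1,shift=4);a=a>0
            t+=1-(a&m).sum()/(a|m).sum()
        return t
    best=None
    for dy in(-.25,0,.25):
        x=np.array(x0,float);x[2]+=dy;S=np.vstack([x]+[x+d for d in np.diag([.015,.015,.15,.004][:len(x)])])
        r=minimize(cost,x,method="Nelder-Mead",options=dict(initial_simplex=S,xatol=1e-4,fatol=1e-5,maxiter=400))
        if best is None or r.fun<best.fun: best=r
    return best
BOX=boxpts(-.15,.15,-.109,.109,0,.106)+boxpts(-.003,.15,-.109,.109,0,.114)
POT=boxpts(-.043,.043,-.043,.043,0,.067)+boxpts(-.022,.022,-.007,.007,.067,.091)
E
python3 - <<'E'
from h import *
ps={n:ctrl.snapshot(n) for n in("scene","top")}
want={"red_pot":{"top":(381,206),"scene":(225,240)},"seasoning_box":{"top":(287,215),"scene":(317,285)}}
V={}
for l in want:
    V[l]=[]
    for n,p in ps.items():
        r=ctrl.outline_of(l,p)
        print(l,n,[(np.round(a["pixel"]).tolist(),round(a["confidence"],2),int(a["mask"].sum())) for a in r])
        r=[a for a in r if np.hypot(*(np.array(a["pixel"])-want[l][n]))<25]
        if r: V[l].append((p,np.asarray(r[0]["mask"])))
b0=atz(ps["top"],(287,215),.1);t0=atz(ps["top"],(381,206),.079);t1=atz(ps["scene"],(225,234.9),.079)
print("tab",t0,t1,"patch",atz(ps["top"],(287.1,222),.113),atz(ps["scene"],(324.2,260.6),.113),"bay",atz(ps["top"],(303,245.8),.01))
for v in (V["seasoning_box"],*[[a] for a in V["seasoning_box"]]):
    r=fit(BOX,v,[b0[0],b0[1],-.05,.006],True);print("box",r.x.round(4),r.fun)
for v in (V["red_pot"],*[[a] for a in V["red_pot"]]):
    r=fit(POT,v,[t0[0],t0[1],.6],False);print("pot",r.x.round(4),r.fun)
a=ps["top"]["color"][140:290,230:420];cv2.imwrite("pics/c1.png",cv2.resize(a,None,fx=4,fy=4,interpolation=cv2.INTER_CUBIC))
E
```

```text
red_pot scene [([403.0, 208.0], 0.98, 1472), ([225.0, 246.0], 0.81, 1526), ([338.0, 198.0], 0.63, 1204), ([248.0, 149.0], 0.62, 1155)]
red_pot top [([377.0, 205.0], 0.79, 1096), ([272.0, 336.0], 0.78, 1160), ([444.0, 306.0], 0.66, 1228)]
seasoning_box scene [([313.0, 286.0], 0.61, 13738)]
seasoning_box top [([288.0, 211.0], 0.71, 8402)]
tab [ 0.62562908 -0.19664353  0.079     ] [ 0.63350343 -0.19355282  0.079     ] patch [0.60301566 0.06396789 0.113     ] [0.60330286 0.06247739 0.113     ] bay [0.55425866 0.02984489 0.01      ]
box [ 0.6331  0.0615 -0.1995  0.0035] 0.190232323045736
box [ 0.6327  0.0617 -0.1846  0.004 ] 0.0610373614342411
box [ 0.6326  0.0616 -0.2001  0.0054] 0.1271893244370309
pot [ 0.6342 -0.1949  0.5389] 0.23287012463908874
pot [ 0.6344 -0.1967  0.5619] 0.12096774193548387
pot [ 0.6343 -0.1971  0.4527] 0.09645507007419618
```

View pics/c1.png

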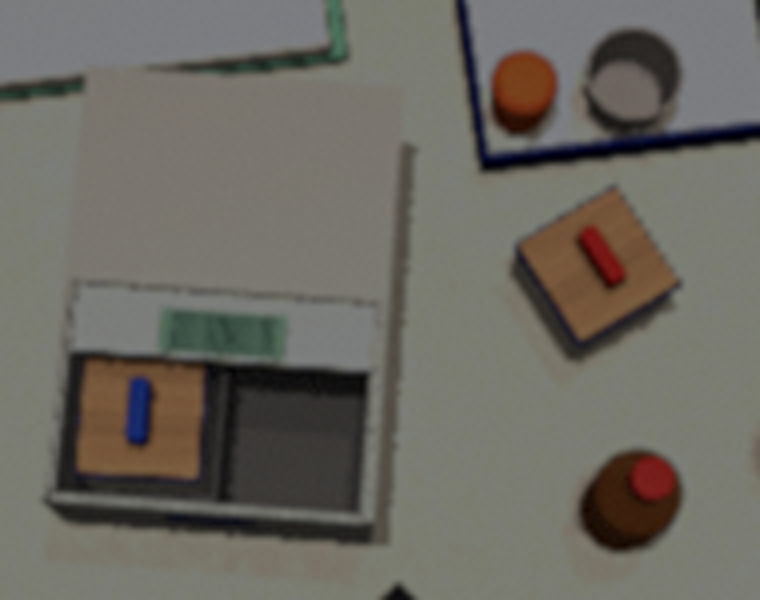

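The crop shows a wooden cover, blue rim and red tab at crop (600,255), so this is the red pot. The box's roof corners are at (90,70) and (405,85), and its front wall top corners at (50,497) and (372,518).

```bash
python3 - <<'E'
from h import *
from scipy.optimize import least_squares
p=ctrl.snapshot("top")
f=lambda c:(230+(c[0]+.5)/4-.5,140+(c[1]+.5)/4-.5)
C=[((90,70),(.15,.109,.114)),((405,85),(.15,-.109,.114)),((50,497),(-.15,.109,.106)),((372,518),(-.15,-.109,.106))]
def res(v): return np.concatenate([proj(p,place([X],*v[:3],.006)[0])-f(c) for c,X in C])
r=least_squares(res,[.63,.06,-.15]);print("box",r.x,r.fun.round(1))
a,b=atz(p,f((588,228)),.091),atz(p,f((616,284)),.091);print("tab",(a+b)/2,np.degrees(np.arctan2(*(a-b)[1::-1])))
corn=[((517,243)),((616,188)),((680,286)),((580,347))]
W=[atz(p,f(c),.067) for c in corn];print("pot",np.mean(W,0),[np.degrees(np.arctan2(*(W[(i+1)%4]-W[i])[1::-1])).round(1) for i in range(4)])
s=ctrl.get_state();from scipy.spatial.transform import Rotation as R
q=s["orientation"];print(R.from_quat([q[1],q[2],q[3],q[0]]).as_matrix().round(3),s["tcp_pos"])
E
```

```text
box [ 0.63112529  0.06112668 -0.18791399] [-0.6 -1.5  0.3 -0.3 -1.3  0.6  1.5  1. ]
tab [ 0.62943015 -0.19309697  0.091     ] 17.339237439301662
pot [ 0.62939418 -0.19377891  0.067     ] [np.float64(-67.2), np.float64(-156.3), np.float64(114.8), np.float64(22.4)]
[[ 0.92   0.392  0.   ]
 [ 0.392 -0.92   0.   ]
 [ 0.    -0.    -1.   ]] [ 0.26457631 -0.62093239  0.20548323]
```

```bash
python3 -m crank '[{"linear":[0.02,-0.01,0],"roll":0},{"linear":[0.055,-0.027,0],"roll":0},{"linear":[0.09,-0.045,0],"roll":0},{"linear":[0.127,-0.063,0],"roll":0},{"linear":[0.164,-0.081,0],"roll":0}]' 1
python3 -m crank '[{"linear":[0.036,-0.018,0],"roll":0},{"linear":[0.073,-0.036,0],"roll":0},{"linear":[0.11,-0.054,0],"roll":0},{"linear":[0.146,-0.072,0],"roll":0},{"linear":[0.18,-0.089,0],"roll":0}]'
python3 -m crank '[{"linear":[0.036,-0.018,0],"roll":0},{"linear":[0.073,-0.036,0],"roll":0},{"linear":[0.11,-0.055,0],"roll":0},{"linear":[0.145,-0.073,0],"roll":0},{"linear":[0.159,-0.08,0],"roll":0}]'
python3 - <<'E'
from h import *
s=ctrl.get_state();print(s["time"],s["tcp_pos"],s["orientation"])
p=ctrl.snapshot("wrist");cv2.imwrite("pics/w1.png",p["color"]);print(np.round(p["world_from_camera"],3).tolist())
for l in("red_pot_tab","red_pot"):
  for r in ctrl.spot_point(l,p): print(l,r["pixel"],r["confidence"],atz(p,r["pixel"],.079 if "tab" in l else 0))
t=ctrl.snapshot("top");
for r in ctrl.spot_point("red_pot_tab",t): print(r["pixel"],r["confidence"],atz(t,r["pixel"],.079))
E
```

```text
time: 1.47
tcp_pos: [0.3845, -0.4807, 0.2056]
orientation: [0.0, 0.98, 0.2, 0.0]
ft_force: [1.9, -0.4, 0.9]
gripper_width: 0.0939
grasp_force: 0.0
time: 1.88
tcp_pos: [0.5157, -0.3277, 0.2057]
orientation: [0.0, 0.98, 0.2, 0.0]
ft_force: [0.2, -0.6, 0.6]
gripper_width: 0.0942
grasp_force: 0.0
time: 2.3
tcp_pos: [0.6324, -0.1878, 0.2054]
orientation: [-0.001, 0.979, 0.203, 0.001]
ft_force: [-0.4, 0.0, 0.0]
gripper_width: 0.094
grasp_force: 0.0
2.3 [ 0.63242585 -0.187802    0.20539022] [-9.44128065e-04  9.79240132e-01  2.02700071e-01  7.44274655e-04]
[[0.398, 0.886, 0.236, 0.7], [-0.917, 0.385, 0.101, -0.159], [-0.001, -0.257, 0.966, 0.386], [0.0, 0.0, 0.0, 1.0]]
red_pot_tab [326.2, 228.3] 0.96 [ 0.63311137 -0.19415636  0.079     ]
red_pot [327.9, 210.2] 0.94 [ 0.63597911 -0.19639349  0.        ]
red_pot [119.0, 349.8] 0.71 [ 0.36684837 -0.02656475  0.        ]
[379.6, 204.5] 0.88 [ 0.63034303 -0.19346171  0.079     ]
[328.7, 306.6] 0.8 [ 0.37052499 -0.0188876   0.079     ]
[273.8, 334.9] 0.7 [0.31533478 0.13194224 0.079     ]
```

View pics/w1.png

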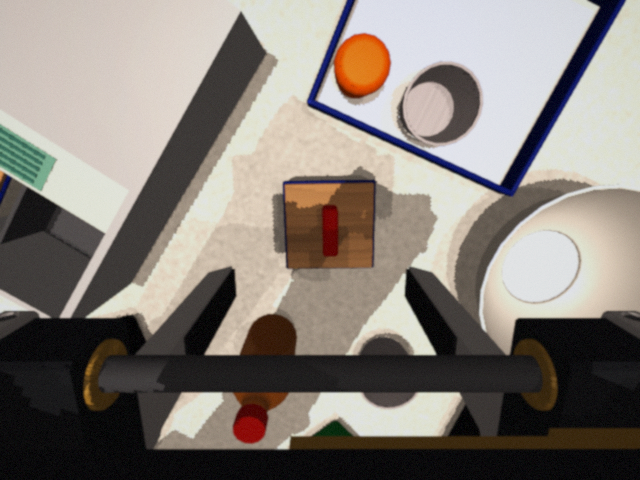

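The wrist view shows the pot centred at about (330,225) and its tab at (330,231), aligned with the tool. The bottle is at (270,350) and the cup at (385,370), both nearer the robot.

```bash
python3 -m crank '[{"linear":[0.001,0.001,0.03],"roll":0},{"linear":[0.002,0.002,0.065],"roll":0},{"linear":[0.002,0.002,0.095],"roll":0},{"linear":[0.002,0.002,0.105],"roll":0},{"linear":[0.002,0.002,0.105],"roll":0}]'
python3 - <<'E'
from h import *
s=ctrl.get_state();print(s["time"],s["tcp_pos"],s["orientation"])
p=ctrl.snapshot("wrist")
for l in("red_pot_tab","soy_bottle"):
  for r in ctrl.spot_point(l,p): print(l,r["pixel"],r["confidence"],atz(p,r["pixel"],.079 if "tab" in l else 0))
print(ctrl.get_state()["tcp_pos"])
E
```

```text
time: 2.97
tcp_pos: [0.6298, -0.1959, 0.0982]
orientation: [-0.001, 0.98, 0.199, -0.002]
ft_force: [-0.6, 0.3, -0.4]
gripper_width: 0.0937
grasp_force: 0.0
2.9667 [ 0.62978825 -0.19592161  0.09820746] [-7.35110974e-04  9.79966631e-01  1.99150009e-01 -2.03359302e-03]
red_pot_tab [322.0, 263.1] 0.56 [ 0.63266941 -0.19663495  0.079     ]
soy_bottle [250.1, 388.6] 0.87 [ 0.46424616 -0.19496894  0.        ]
[ 0.63280853 -0.19574094  0.1025307 ]
```

```bash
python3 -m crank '[{"linear":[0,0,0.012],"roll":0},{"linear":[0,0,0.024],"roll":0},{"linear":[0,0,0.029],"roll":0},{"linear":[0,0,0.029],"roll":0}]'
python3 -m crank '[{"linear":[0,0,0],"roll":0},{"linear":[0,0,0],"roll":0},{"linear":[0,0,0],"roll":0},{"linear":[0,0,0],"roll":0},{"linear":[0,0,0],"roll":0}]' 0
python3 -m crank '[{"linear":[0,0,0],"roll":0},{"linear":[0,0,0],"roll":0},{"linear":[0,0,0],"roll":0},{"linear":[0,0,0],"roll":0},{"linear":[0,0,0],"roll":0}]'
```

```text
time: 3.45
tcp_pos: [0.631, -0.1946, 0.0699]
orientation: [-0.0, 0.98, 0.2, -0.001]
ft_force: [-0.0, 1.0, -0.8]
gripper_width: 0.0937
grasp_force: 0.0
time: 3.87
tcp_pos: [0.6321, -0.1949, 0.0718]
orientation: [0.0, 0.98, 0.2, 0.0]
ft_force: [-0.5, 0.3, 0.1]
gripper_width: 0.064
grasp_force: 0.0
time: 4.28
tcp_pos: [0.632, -0.1948, 0.0715]
orientation: [-0.0, 0.98, 0.2, 0.0]
ft_force: [-0.3, -0.4, 0.4]
gripper_width: 0.0307
grasp_force: 0.0
```

```bash
python3 -m crank '[{"linear":[0,0,0],"roll":0},{"linear":[0,0,0],"roll":0},{"linear":[0,0,0],"roll":0},{"linear":[0,0,0],"roll":0},{"linear":[0,0,0],"roll":0}]'
python3 -m crank '[{"linear":[0,0,0],"roll":0},{"linear":[0,0,0],"roll":0},{"linear":[0,0,-0.005],"roll":0},{"linear":[0,0,-0.015],"roll":0},{"linear":[0,0,-0.03],"roll":0}]'
```

```text
time: 4.7
tcp_pos: [0.6316, -0.1948, 0.0712]
orientation: [-0.0, 0.98, 0.2, -0.0]
ft_force: [0.4, 0.3, -2.9]
gripper_width: 0.0136
grasp_force: 30.0
time: 5.12
tcp_pos: [0.6313, -0.1946, 0.1014]
orientation: [-0.0, 0.98, 0.2, -0.001]
ft_force: [-0.6, 0.1, -3.8]
gripper_width: 0.0136
grasp_force: 30.0
```

```bash
python3 -m crank '[{"linear":[0,0,-0.03],"roll":0},{"linear":[0,0,-0.065],"roll":5},{"linear":[0,0,-0.1],"roll":12},{"linear":[0.003,-0.007,-0.13],"roll":19},{"linear":[0.012,-0.03,-0.14],"roll":26}]'
python3 -m crank '[{"linear":[0.024,-0.014,0],"roll":6},{"linear":[0.044,-0.03,0],"roll":8},{"linear":[0.06,-0.04,0],"roll":8},{"linear":[0.06,-0.04,0],"roll":8},{"linear":[0.06,-0.04,0],"roll":8}]'
python3 - <<'E'
from h import *
p=ctrl.snapshot("wrist");cv2.imwrite("pics/w2.png",p["color"])
import pickle;pickle.dump(p,open("w2.pkl","wb"))
s=ctrl.get_state();print(s["time"],s["tcp_pos"],s["orientation"])
for l in("empty_bay","lid_patch","seasoning_box","red_pot_tab","red_pot"):
  for r in ctrl.spot_point(l,p)[:2]: print(l,r["pixel"],r["confidence"],atz(p,r["pixel"],dict(empty_bay=.01,lid_patch=.114).get(l,0)))
E
```

```text
time: 5.53
tcp_pos: [0.6325, -0.1666, 0.2478]
orientation: [0.001, 1.0, -0.031, 0.003]
ft_force: [1.8, 0.6, -3.2]
gripper_width: 0.0141
grasp_force: 30.0
time: 5.95
tcp_pos: [0.6937, -0.1245, 0.2419]
orientation: [-0.0, 0.996, -0.094, 0.0]
ft_force: [-0.3, -0.6, -3.3]
gripper_width: 0.0135
grasp_force: 30.0
6.0 [ 0.69306002 -0.12560367  0.24195213] [ 3.44431980e-05  9.95483310e-01 -9.49367001e-02 -1.92334935e-05]
lid_patch [152.4, 346.8] 0.63 [0.60225417 0.06324118 0.114     ]
seasoning_box [188.3, 279.5] 0.91 [0.62838241 0.06140251 0.        ]
red_pot_tab [315.1, 286.9] 0.62 [ 0.58729226 -0.09923554  0.        ]
red_pot [291.9, 434.4] 0.81 [ 0.36116077 -0.02031845  0.        ]
red_pot [320.7, 247.0] 0.7 [ 0.63971176 -0.11662834  0.        ]
```

View pics/w2.png

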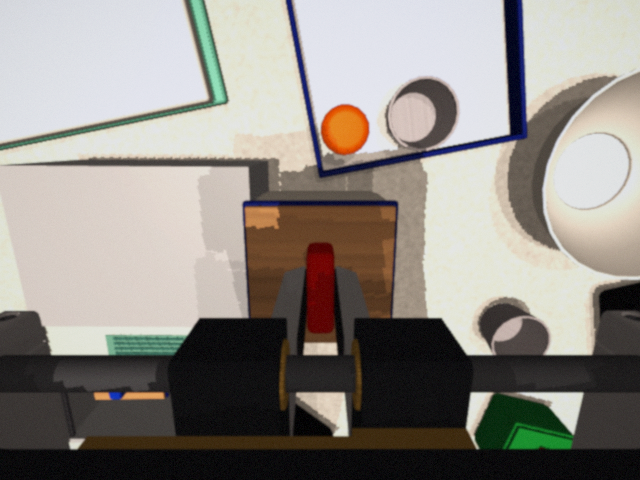

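The wrist view shows the pot held straight, level with the box. The roof's rear right corner is at (248,166), its front edge at about row 326, and the lid strip's left end at (110,345).

```bash
python3 - <<'E'
from h import *
import pickle;p=pickle.load(open("w2.pkl","rb"))
g=cv2.GaussianBlur(cv2.cvtColor(p["color"],cv2.COLOR_BGR2GRAY),(3,3),0).astype(float)
for c in(40,70,100,130,160):
    d=np.diff(g[:,c-3:c+4].mean(1));i=[150+np.argmax(d[150:180]),315+np.argmax(abs(d[315:335]))];j=338+np.argmax(-d[336:352])-2
    print(c,i,d[i].round(),[atz(p,(c,i[k]+.5),.12).round(4).tolist() for k in(0,1)],j)
for r in(180,190,200):
    d=np.diff(g[r-2:r+3].mean(0));i=235+np.argmin(d[235:260]);print(r,i,d[i],atz(p,(i+.5,r),.12))
w=atz(p,(248,166),.12)
for y in(-.188,-.2):print(w,w-place([[.15,-.109,0]],0,0,y,0))
E
```

```text
40 [np.int64(165), np.int64(325)] [ 43. -15.] [[0.7921, 0.0995, 0.12], [0.6482, 0.1591, 0.12]] 341
70 [np.int64(165), np.int64(325)] [45.  6.] [[0.7873, 0.0743, 0.12], [0.6428, 0.1306, 0.12]] 351
100 [np.int64(165), np.int64(326)] [47.  6.] [[0.7825, 0.0491, 0.12], [0.6363, 0.1024, 0.12]] 351
130 [np.int64(165), np.int64(334)] [ 48. -28.] [[0.7777, 0.0238, 0.12], [0.6226, 0.0766, 0.12]] 336
160 [np.int64(165), np.int64(334)] [ 50. -28.] [[0.7729, -0.0014, 0.12], [0.6171, 0.0478, 0.12]] 336
180 248 -45.0 [ 0.74682474 -0.07293521  0.12      ]
190 249 -48.2 [ 0.738238   -0.07172627  0.12      ]
200 249 -25.80000000000001 [ 0.72968614 -0.06963576  0.12      ]
[ 0.75849143 -0.07535577  0.12      ] [[0.63150594 0.05975783 0.12      ]]
[ 0.75849143 -0.07535577  0.12      ] [[0.6331364  0.06127189 0.12      ]]
```

```bash
python3 - <<'E'
from h import *
import pickle;p=pickle.load(open("w2.pkl","rb"))
s=ctrl.get_state();t=np.array(s["tcp_pos"]);print(t,s["time"])
ty=-.190;T=np.array([[np.cos(ty),np.sin(ty)],[np.sin(ty),-np.cos(ty)]])  # rows: tool x,y in world
for px in((246,203),(396,203),(320,203),(320,243)):
    z=t[2]-.071+(.067 if px[1]<210 else .091);print(px,(T@(atz(p,px,z)-t)[:2]).round(4))
C=np.array([.6312,.0605]);c,sn=np.cos(-.188),np.sin(-.188);R=np.array([[c,-sn],[sn,c]])
g=C+R@[-.096,-.053];print("goal",g,"shift tool",T@(g-t[:2]))
E
```

```text
[ 0.69279307 -0.1264145   0.24194898] 6.25
(246, 203) [ 0.043  -0.0406]
(396, 203) [0.0432 0.04  ]
(320, 203) [ 0.0431 -0.0009]
(320, 243) [ 0.0277 -0.0008]
goal [0.52698611 0.02637573] shift tool [-0.19167893 -0.11872654]
```

```bash
python3 -m crank '[{"linear":[-0.015,-0.01,0],"roll":0},{"linear":[-0.042,-0.026,0],"roll":0},{"linear":[-0.074,-0.046,0],"roll":0},{"linear":[-0.106,-0.066,0],"roll":0},{"linear":[-0.138,-0.086,0],"roll":0}]'
python3 -m crank '[{"linear":[-0.028,-0.017,0],"roll":0},{"linear":[-0.046,-0.028,0],"roll":0},{"linear":[-0.054,-0.033,0],"roll":0},{"linear":[-0.054,-0.033,0.01],"roll":0},{"linear":[-0.054,-0.033,0.02],"roll":0}]'
python3 -m crank '[{"linear":[0,0,0.01],"roll":0},{"linear":[0,0,0.01],"roll":0},{"linear":[0,0,0.01],"roll":0}]'
python3 - <<'E'
from h import *
ty=-.188;T=np.array([[np.cos(ty),np.sin(ty)],[np.sin(ty),-np.cos(ty)]])
C=np.array([.6312,.0605]);B=np.array([[np.cos(ty),np.sin(ty)],[-np.sin(ty),np.cos(ty)]])
for i in range(3):
    p=ctrl.snapshot(["top","wrist","scene"][i]);s=ctrl.get_state();t=np.array(s["tcp_pos"]);print(t,"box frame",B@(t[:2]-C),s["orientation"])
    if i==1: cv2.imwrite("pics/w3.png",p["color"])
    if i==0: cv2.imwrite("pics/t3.png",cv2.resize(p["color"][150:290,220:360],None,fx=4,fy=4,interpolation=cv2.INTER_CUBIC))
E
```

```text
time: 6.67
tcp_pos: [0.5724, -0.0146, 0.2416]
orientation: [0.0, 0.995, -0.096, 0.0]
ft_force: [0.2, 1.1, -2.6]
gripper_width: 0.014
grasp_force: 30.0
time: 7.08
tcp_pos: [0.5279, 0.027, 0.2216]
orientation: [-0.0, 0.995, -0.095, 0.001]
ft_force: [0.8, -1.0, -4.2]
gripper_width: 0.0132
grasp_force: 30.0
time: 7.33
tcp_pos: [0.5272, 0.0267, 0.2103]
orientation: [0.0, 0.995, -0.096, -0.001]
ft_force: [-0.3, 0.3, -3.1]
gripper_width: 0.0136
grasp_force: 30.0
[0.52747272 0.02691422 0.2109004 ] box frame [-0.09562261 -0.05238005] [ 1.04194420e-04  9.95411021e-01 -9.56898725e-02 -5.79705513e-04]
[0.52762281 0.02708348 0.21131105] box frame [-0.09550679 -0.05218573] [ 7.36923760e-06  9.95417855e-01 -9.56203071e-02 -2.25963259e-04]
[0.52764316 0.02722075 0.21157925] box frame [-0.09551246 -0.05204708] [-3.54053503e-05  9.95430574e-01 -9.54880618e-02  1.93724828e-05]
```

View pics/w3.png

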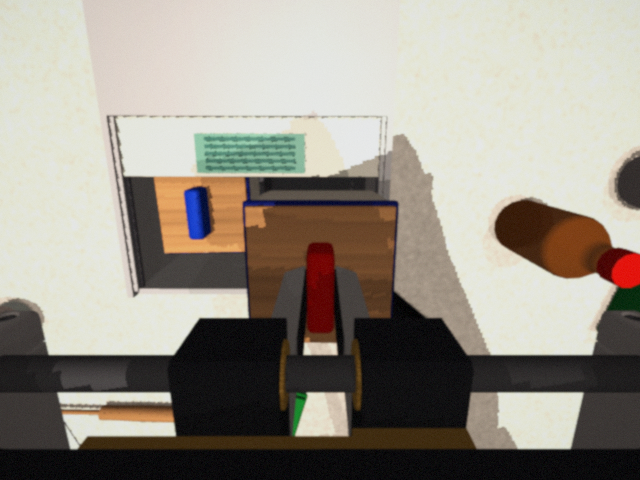

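The pot is over the bay. The lid's front edge is at row 177 and the front wall's top at about row 291. I'll check the fit from these edges.

```bash
python3 - <<'E'
from h import *
p=ctrl.snapshot("wrist")
ty=-.188;C=np.array([.6312,.0605]);B=np.array([[np.cos(ty),np.sin(ty)],[-np.sin(ty),np.cos(ty)]])
for n,px,z in(("lidfront",(220,177.5),.113),("patch",(249,153.5),.113),("fwall",(180,290.5),.112),("Rroof",(387,117),.12),("Lroof",(108,116),.12),("rearedge roof mid",(247,116),.12),("bluetab",(197,213),.101)):
    print(n,(B@(atz(p,px,z)[:2]-C)).round(4))
g=cv2.cvtColor(p["color"],cv2.COLOR_BGR2GRAY);print(g[284:300,180].tolist(),g[172:184,220].tolist());print(g[200,370:405].tolist(),g[250,100:150].tolist())
E
```

```text
lidfront [-0.0483  0.0263]
patch [-0.0297  0.0021]
fwall [-0.1461  0.0689]
Rroof [-0.0032 -0.1035]
Lroof [-0.0022  0.1041]
rearedge roof mid [-0.0024  0.0007]
bluetab [-0.0795  0.0516]
[69, 71, 67, 84, 150, 199, 215, 216, 216, 220, 227, 227, 228, 228, 228, 229] [170, 195, 214, 213, 183, 140, 133, 135, 137, 137, 135, 141]
[57, 58, 58, 56, 53, 53, 53, 57, 58, 58, 60, 56, 56, 54, 51, 53, 61, 62, 67, 76, 88, 94, 96, 96, 98, 110, 126, 138, 149, 153, 150, 146, 148, 149, 149] [228, 229, 226, 229, 229, 230, 229, 230, 230, 229, 230, 229, 230, 228, 230, 230, 229, 229, 230, 227, 226, 222, 213, 213, 212, 212, 195, 150, 105, 130, 178, 204, 195, 148, 78, 47, 46, 40, 48, 38, 31, 41, 53, 58, 61, 57, 59, 56, 55, 56]
```

```bash
python3 -m crank '[{"linear":[-0.001,0.001,0.012],"roll":0},{"linear":[-0.001,0.001,0.024],"roll":0},{"linear":[-0.001,0.001,0.034],"roll":0},{"linear":[-0.001,0.001,0.04],"roll":0},{"linear":[-0.001,0.001,0.04],"roll":0}]'
python3 -m crank '[{"linear":[0,0,0.012],"roll":0},{"linear":[0,0,0.024],"roll":0},{"linear":[0,0,0.036],"roll":0},{"linear":[0,0,0.048],"roll":0},{"linear":[0,0,0.06],"roll":0}]'
python3 -m crank '[{"linear":[0,0,0.006],"roll":0},{"linear":[0,0,0.01],"roll":0},{"linear":[0,0,0.014],"roll":0},{"linear":[0,0,0.016],"roll":0},{"linear":[0,0,0.016],"roll":0}]'
```

```text
time: 7.95
tcp_pos: [0.5255, 0.0267, 0.1704]
orientation: [0.0, 0.995, -0.095, -0.001]
ft_force: [0.4, -0.1, -4.9]
gripper_width: 0.0137
grasp_force: 30.0
time: 8.37
tcp_pos: [0.5266, 0.0268, 0.1116]
orientation: [-0.0, 0.995, -0.095, 0.001]
ft_force: [0.6, -0.1, -4.1]
gripper_width: 0.0134
grasp_force: 30.0
time: 8.78
tcp_pos: [0.5261, 0.0268, 0.0956]
orientation: [-0.0, 0.995, -0.095, 0.0]
ft_force: [-0.8, 0.4, -4.2]
gripper_width: 0.0138
grasp_force: 30.0
```

```bash
python3 -m crank '[{"linear":[0,0,0.002],"roll":0},{"linear":[0,0,0.004],"roll":0},{"linear":[0,0,0.006],"roll":0},{"linear":[0,0,0.008],"roll":0},{"linear":[0,0,0.008],"roll":0}]'
python3 -m crank '[{"linear":[0,0,0.001],"roll":0},{"linear":[0,0,0.001],"roll":0}]' | egrep 'tcp|ft'
python3 -m crank '[{"linear":[0,0,0.001],"roll":0},{"linear":[0,0,0.001],"roll":0}]'| egrep 'tcp|ft'
```

```text
time: 9.2
tcp_pos: [0.5259, 0.0268, 0.0871]
orientation: [0.0, 0.995, -0.095, -0.0]
ft_force: [1.1, -0.6, -3.3]
gripper_width: 0.0137
grasp_force: 30.0
tcp_pos: [0.526, 0.0267, 0.0864]
ft_force: [0.3, -0.8, -3.2]
tcp_pos: [0.526, 0.0267, 0.0854]
ft_force: [-0.2, 0.1, -3.9]
```

```bash
python3 -m crank '[{"linear":[0,0,0.001],"roll":0},{"linear":[0,0,0.001],"roll":0}]' | egrep 'tcp|ft'
python3 -m crank '[{"linear":[0,0,0.001],"roll":0},{"linear":[0,0,0.001],"roll":0}]' | egrep 'tcp|ft'
python3 -m crank '[{"linear":[0,0,0.001],"roll":0},{"linear":[0,0,0.001],"roll":0}]' | egrep 'tcp|ft'
```

```text
tcp_pos: [0.526, 0.0268, 0.0844]
ft_force: [0.3, -0.3, -3.5]
tcp_pos: [0.526, 0.0268, 0.0834]
ft_force: [0.9, -0.4, -4.2]
tcp_pos: [0.526, 0.0268, 0.0824]
ft_force: [-0.3, 0.4, -3.7]
```

```bash
python3 -m crank '[{"linear":[0,0,0.001],"roll":0},{"linear":[0,0,0.001],"roll":0}]' | egrep 'tcp|ft'
python3 -m crank '[{"linear":[0,0,0.001],"roll":0},{"linear":[0,0,0.001],"roll":0}]' | egrep 'tcp|ft'
```

```text
tcp_pos: [0.526, 0.0268, 0.0814]
ft_force: [-0.1, -0.0, -3.5]
tcp_pos: [0.526, 0.0268, 0.0806]
ft_force: [-1.3, 0.0, 1.4]
```

Contact: the force went from -3.5 to +1.4 N at z 0.0806. I'll release with a limited opening.

```bash
python3 -m crank '[{"linear":[0,0,0],"roll":0},{"linear":[0,0,0],"roll":0},{"linear":[0,0,0],"roll":0},{"linear":[0,0,0],"roll":0},{"linear":[0,0,0],"roll":0}]' 0.4
python3 -m crank '[{"linear":[0,0,-0.01],"roll":0},{"linear":[0,0,-0.03],"roll":0},{"linear":[0,0,-0.06],"roll":0},{"linear":[0,0,-0.09],"roll":0},{"linear":[0,0,-0.12],"roll":0}]'
python3 -m crank '[{"linear":[0,0,0],"roll":0},{"linear":[0,0,0],"roll":0},{"linear":[0,0,0],"roll":0},{"linear":[0,0,0],"roll":0},{"linear":[0,0,0],"roll":0}]' 0
python3 - <<'E'
from h import *
p=ctrl.snapshot("wrist");cv2.imwrite("pics/w4.png",p["color"])
s=ctrl.get_state();print(s["time"],s["tcp_pos"],s["gripper_width"])
ty=-.188;C=np.array([.6312,.0605]);B=np.array([[np.cos(ty),np.sin(ty)],[-np.sin(ty),np.cos(ty)]])
for l,z in(("red_pot_tab",.088),("lid_patch",.113)):
  for r in ctrl.spot_point(l,p)[:2]: w=atz(p,r["pixel"],z);print(l,r["pixel"],r["confidence"],w,B@(w[:2]-C))
E
```

```text
time: 10.78
tcp_pos: [0.5261, 0.0268, 0.0805]
orientation: [-0.0, 0.995, -0.095, 0.0]
ft_force: [0.4, 0.0, 0.4]
gripper_width: 0.0372
grasp_force: 0.0
time: 11.2
tcp_pos: [0.5257, 0.0267, 0.2026]
orientation: [-0.0, 0.995, -0.095, 0.0]
ft_force: [1.2, 0.4, 0.4]
gripper_width: 0.0379
grasp_force: 0.0
time: 11.62
tcp_pos: [0.5255, 0.0267, 0.1996]
orientation: [0.0, 0.995, -0.095, -0.001]
ft_force: [0.3, 0.0, -0.5]
gripper_width: 0.0077
grasp_force: 0.0
11.6667 [0.52557926 0.02668828 0.19965362] 0.0035315902765228227
red_pot_tab [319.7, 232.1] 0.6 [0.52378376 0.02579104 0.088     ] [-0.09903665 -0.0541729 ]
lid_patch [248.6, 152.9] 0.73 [0.60041185 0.06537351 0.113     ] [-0.03115649 -0.00096649]
```

View pics/w4.png

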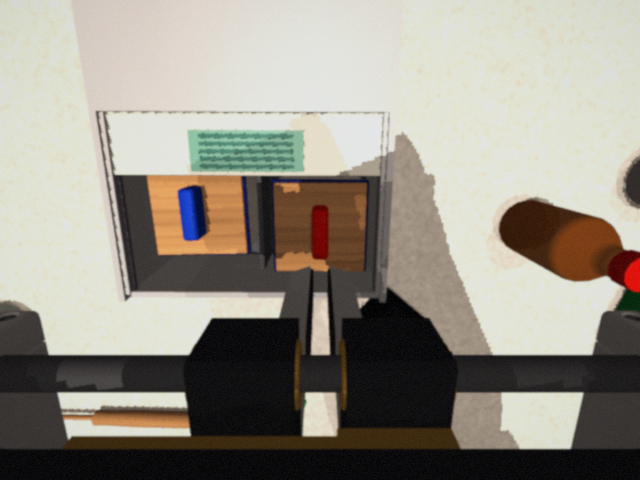

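The pot sits square in the right bay, with its tab at (320,232). The strip is centred at (246,150). Fingers are shut, so I move above the strip.

```bash
python3 -m crank '[{"linear":[0.015,-0.012,0],"roll":0},{"linear":[0.042,-0.033,0],"roll":0},{"linear":[0.062,-0.049,0],"roll":0},{"linear":[0.067,-0.053,0],"roll":0},{"linear":[0.067,-0.053,0.01],"roll":0}]' 0
python3 -m crank '[{"linear":[0,0,0.015],"roll":0},{"linear":[0,0,0.035],"roll":0},{"linear":[0,0,0.05],"roll":0},{"linear":[0,0,0.06],"roll":0},{"linear":[0,0,0.06],"roll":0}]'
python3 -m crank '[{"linear":[0,0,0.002],"roll":0},{"linear":[0,0,0.004],"roll":0},{"linear":[0,0,0.004],"roll":0},{"linear":[0,0,0.004],"roll":0}]'
python3 - <<'E'
from h import *
p=ctrl.snapshot("top");s=ctrl.get_state();print(s["time"],s["tcp_pos"],s["ft_force"],s["gripper_width"])
ty=-.188;C=np.array([.6312,.0605]);B=np.array([[np.cos(ty),np.sin(ty)],[-np.sin(ty),np.cos(ty)]]);print(B@(np.array(s["tcp_pos"])[:2]-C))
E
```

```text
time: 12.18
tcp_pos: [0.6036, 0.0673, 0.1908]
orientation: [-0.0, 0.996, -0.095, 0.001]
ft_force: [-0.2, 0.4, -0.7]
gripper_width: 0.0004
grasp_force: 0.0
time: 12.6
tcp_pos: [0.5999, 0.0653, 0.128]
orientation: [0.001, 0.995, -0.095, -0.002]
ft_force: [-0.5, -0.8, -0.1]
gripper_width: 0.0005
grasp_force: 0.0
time: 12.93
tcp_pos: [0.6022, 0.0661, 0.1271]
orientation: [-0.0, 0.995, -0.095, 0.0]
ft_force: [-0.3, -0.2, -0.3]
gripper_width: 0.0004
grasp_force: 0.0
12.9833 [0.60217833 0.06612648 0.12709748] [0.32344627 0.2137086  0.02657725] 0.0006032446929992998
[-0.02956186  0.00010335]
```

```bash
python3 -m crank '[{"linear":[0,0,0.001],"roll":0},{"linear":[0,0,0.003],"roll":0},{"linear":[0,0,0.005],"roll":0},{"linear":[0,0,0.006],"roll":0},{"linear":[0,0,0.0065],"roll":0}]'| egrep 'tcp|ft'
for i in 1 2; do python3 -m crank '[{"linear":[0,0,0.0005],"roll":0},{"linear":[0,0,0.001],"roll":0},{"linear":[0,0,0.0015],"roll":0},{"linear":[0,0,0.002],"roll":0}]'| egrep 'tcp|ft'; done
```

```text
tcp_pos: [0.6018, 0.0661, 0.1197]
ft_force: [0.4, 1.1, -0.0]
tcp_pos: [0.6019, 0.0661, 0.118]
ft_force: [0.4, 0.3, -0.8]
tcp_pos: [0.6019, 0.0661, 0.116]
ft_force: [0.7, 0.1, -0.1]
```

```bash
python3 -m crank '[{"linear":[0,0,0.0004],"roll":0},{"linear":[0,0,0.0008],"roll":0}]'| egrep 'tcp|ft'
python3 -m crank '[{"linear":[0,0,0.0004],"roll":0},{"linear":[0,0,0.0008],"roll":0}]'| egrep 'tcp|ft'
```

```text
tcp_pos: [0.6019, 0.0661, 0.1151]
ft_force: [-0.1, 0.7, -0.2]
tcp_pos: [0.6019, 0.0661, 0.1144]
ft_force: [0.9, -0.5, 0.2]
```

```bash
python3 -m crank '[{"linear":[0,0,0.0004],"roll":0}]'| egrep 'tcp|ft'
```

```text
tcp_pos: [0.6019, 0.0661, 0.114]
ft_force: [0.1, -0.0, 0.6]
```

```bash
python3 -m crank '[{"linear":[0,0,0.0004],"roll":0}]'| egrep 'tcp|ft'
python3 -m crank '[{"linear":[0,0,0.0004],"roll":0}]'| egrep 'tcp|ft'
```

```text
tcp_pos: [0.6019, 0.0662, 0.1136]
ft_force: [0.2, -0.3, 0.5]
tcp_pos: [0.6019, 0.0661, 0.1133]
ft_force: [-1.7, 0.0, 5.5]
```

```bash
python3 -m crank '[{"linear":[0,0,0.0003],"roll":0}]'| egrep 'tcp|ft'
```

```text
tcp_pos: [0.602, 0.0661, 0.1132]
ft_force: [-2.9, -0.3, 7.8]
```

```bash
python3 -m crank '[{"linear":[0,0,0.0003],"roll":0},{"linear":[0,0,0.0003],"roll":0}]'| egrep 'tcp|ft'
python3 -m crank '[{"linear":[0,0,0.0003],"roll":0},{"linear":[0,0,0.0003],"roll":0}]'| egrep 'tcp|ft'
```

```text
tcp_pos: [0.6019, 0.0661, 0.1132]
ft_force: [-3.1, -0.7, 8.8]
tcp_pos: [0.602, 0.0661, 0.1131]
ft_force: [-4.0, -0.1, 11.2]
```

```bash
python3 -m crank '[{"linear":[0,0,0.0002],"roll":0},{"linear":[0,0,0.0004],"roll":0}]'| egrep 'tcp|ft'
python3 -m crank '[{"linear":[0,0,0.0002],"roll":0},{"linear":[0,0,0.0003],"roll":0},{"linear":[0,0,0.0003],"roll":0}]'| egrep 'tcp|ft'
```

```text
tcp_pos: [0.602, 0.0661, 0.1129]
ft_force: [-5.4, -0.8, 17.3]
tcp_pos: [0.602, 0.0661, 0.1129]
ft_force: [-6.9, -1.8, 18.9]
```

```bash
python3 -m crank '[{"linear":[-0.0007,0,0],"roll":0},{"linear":[-0.0015,0,0],"roll":0},{"linear":[-0.0022,0,0],"roll":0}]'| egrep 'tcp|ft'
```

```text
tcp_pos: [0.6017, 0.0662, 0.1132]
ft_force: [8.0, -3.1, 9.5]
```

```bash
python3 -m crank '[{"linear":[-0.001,0,0],"roll":0},{"linear":[-0.002,0,0],"roll":0},{"linear":[-0.003,0,0],"roll":0}]'| egrep 'tcp|ft'
```

```text
tcp_pos: [0.5992, 0.067, 0.1132]
ft_force: [7.1, -1.4, 9.2]
```

```bash
python3 -m crank '[{"linear":[0,0,0.0003],"roll":0},{"linear":[0,0,0.0006],"roll":0},{"linear":[0,0,0.0006],"roll":0}]'| egrep 'tcp|ft'
python3 -m crank '[{"linear":[-0.001,0,0],"roll":0},{"linear":[-0.002,0,0],"roll":0},{"linear":[-0.003,0,0],"roll":0}]'| egrep 'tcp|ft'
```

```text
tcp_pos: [0.5991, 0.067, 0.1129]
ft_force: [3.7, -2.1, 15.2]
tcp_pos: [0.5968, 0.0675, 0.113]
ft_force: [7.0, -1.9, 12.9]
```

```bash
python3 -m crank '[{"linear":[-0.001,0,0.0003],"roll":0},{"linear":[-0.002,0,0.0005],"roll":0},{"linear":[-0.003,0,0.0005],"roll":0}]'| egrep 'tcp|ft'
python3 -m crank '[{"linear":[-0.001,0,0],"roll":0},{"linear":[-0.002,0,0],"roll":0},{"linear":[-0.003,0,0],"roll":0},{"linear":[-0.004,0,0],"roll":0},{"linear":[-0.005,0,0],"roll":0}]'| egrep 'tcp|ft'
```

```text
tcp_pos: [0.5942, 0.0679, 0.1129]
ft_force: [7.0, -3.9, 16.7]
tcp_pos: [0.5893, 0.069, 0.1129]
ft_force: [7.5, -2.6, 16.9]
```

```bash
python3 -m crank '[{"linear":[-0.0015,0,0],"roll":0},{"linear":[-0.003,0,0],"roll":0},{"linear":[-0.005,0,0],"roll":0},{"linear":[-0.007,0,0],"roll":0},{"linear":[-0.009,0,0],"roll":0}]'| egrep 'tcp|ft'
python3 - <<'E'
from h import *
p=ctrl.snapshot("wrist");s=ctrl.get_state();print(s["tcp_pos"],s["ft_force"])
ty=-.188;C=np.array([.6312,.0605]);B=np.array([[np.cos(ty),np.sin(ty)],[-np.sin(ty),np.cos(ty)]]);print(B@(np.array(s["tcp_pos"])[:2]-C))
hsv=cv2.cvtColor(p["color"],cv2.COLOR_BGR2HSV);cv2.imwrite("pics/w5.png",p["color"])
for n in("top","scene","wrist"):
  p=ctrl.snapshot(n)
  for r in ctrl.spot_point("lid_patch",p)[:1]: print(n,r["confidence"],B@(atz(p,r["pixel"],.113)[:2]-C))
E
```

```text
tcp_pos: [0.5804, 0.0707, 0.1129]
ft_force: [7.4, -3.5, 17.2]
[0.58007104 0.07080596 0.11286458] [ 6.456041   -3.38607623 17.31673261]
[-0.0521542   0.00056865]
top 0.74 [ 0.10474308 -0.46022295]
scene 0.55 [-0.04366092  0.00128522]
wrist 0.97 [-0.04959     0.00189416]
```

View pics/w5.png

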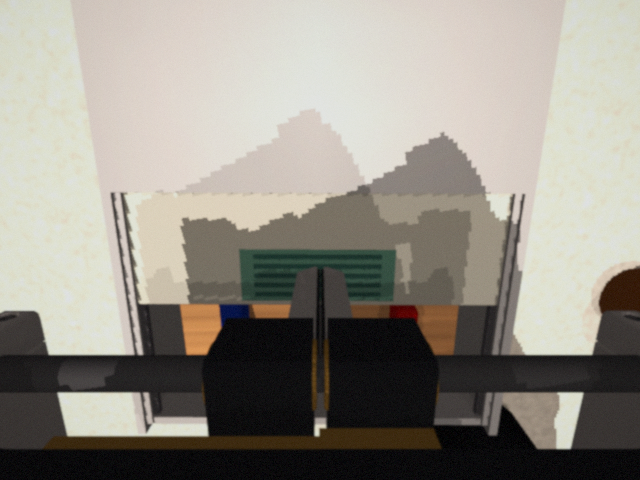

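The lid is following: the strip is centred at (317,275) under the fingertips, with about 77 mm to go.

```bash
python3 -m crank '[{"linear":[-0.002,0,0],"roll":0},{"linear":[-0.0045,0,0],"roll":0},{"linear":[-0.007,0,0],"roll":0},{"linear":[-0.0095,0,0],"roll":0},{"linear":[-0.012,0,0],"roll":0}]'| egrep 'tcp|ft'
```

```text
tcp_pos: [0.5686, 0.073, 0.1129]
ft_force: [7.2, -2.6, 18.3]
```

```bash
python3 -m crank '[{"linear":[-0.0025,0,0],"roll":0},{"linear":[-0.005,0,0],"roll":0},{"linear":[-0.0075,0,0],"roll":0},{"linear":[-0.01,0,0],"roll":0},{"linear":[-0.0125,0,0],"roll":0}]'| egrep 'tcp|ft'
```

```text
tcp_pos: [0.5564, 0.0754, 0.1129]
ft_force: [7.6, -3.4, 18.7]
```

```bash
python3 -m crank '[{"linear":[-0.0025,0,0],"roll":0},{"linear":[-0.005,0,0],"roll":0},{"linear":[-0.0075,0,0],"roll":0},{"linear":[-0.01,0,0],"roll":0},{"linear":[-0.0125,0,0],"roll":0}]'| egrep 'tcp|ft'
```

```text
tcp_pos: [0.5441, 0.0779, 0.1128]
ft_force: [7.1, -2.9, 18.7]
```

```bash
python3 -m crank '[{"linear":[-0.0025,0,0],"roll":0},{"linear":[-0.005,0,-0.0001],"roll":0},{"linear":[-0.0075,0,-0.0001],"roll":0},{"linear":[-0.01,0,-0.0001],"roll":0},{"linear":[-0.0125,0,-0.0001],"roll":0}]'| egrep 'tcp|ft'
```

```text
tcp_pos: [0.5318, 0.0803, 0.1128]
ft_force: [7.3, -3.8, 17.6]
```

```bash
python3 -m crank '[{"linear":[-0.0025,0,0],"roll":0},{"linear":[-0.005,0,-0.0001],"roll":0},{"linear":[-0.0075,0,-0.0001],"roll":0},{"linear":[-0.01,0,-0.0001],"roll":0},{"linear":[-0.0125,0,-0.0001],"roll":0}]'| egrep 'tcp|ft'
```

```text
tcp_pos: [0.5195, 0.0827, 0.1129]
ft_force: [7.4, -3.8, 16.7]
```

```bash
python3 -m crank '[{"linear":[-0.0015,0,0],"roll":0},{"linear":[-0.003,0,0],"roll":0},{"linear":[-0.0045,0,0],"roll":0},{"linear":[-0.006,0,0],"roll":0},{"linear":[-0.0075,0,0],"roll":0}]'| egrep 'tcp|ft'
```

```text
tcp_pos: [0.5121, 0.0841, 0.1128]
ft_force: [7.1, -3.6, 17.6]
```

```bash
python3 -m crank '[{"linear":[-0.001,0,0],"roll":0},{"linear":[-0.002,0,0],"roll":0},{"linear":[-0.003,0,0],"roll":0},{"linear":[-0.004,0,0],"roll":0},{"linear":[-0.005,0,0],"roll":0}]'| egrep 'tcp|ft'
python3 -m crank '[{"linear":[-0.0007,0,-0.0001],"roll":0},{"linear":[-0.0014,0,-0.0001],"roll":0}]'| egrep 'tcp|ft'
```

```text
tcp_pos: [0.5073, 0.0851, 0.1128]
ft_force: [6.8, -2.8, 17.0]
tcp_pos: [0.5058, 0.0854, 0.1129]
ft_force: [6.9, -3.5, 17.0]
```

```bash
python3 -m crank '[{"linear":[-0.0005,0,0],"roll":0},{"linear":[-0.001,0,0],"roll":0}]'| egrep 'tcp|ft'
```

```text
tcp_pos: [0.5048, 0.0856, 0.1128]
ft_force: [7.3, -3.6, 17.2]
```

```bash
python3 -m crank '[{"linear":[-0.0005,0,0],"roll":0},{"linear":[-0.001,0,0],"roll":0}]'| egrep 'tcp|ft'
```

```text
tcp_pos: [0.5043, 0.0857, 0.113]
ft_force: [11.1, -3.6, 14.1]
```

```bash
python3 -m crank '[{"linear":[-0.0005,0,0],"roll":0},{"linear":[-0.0005,0,0],"roll":0}]'| egrep 'tcp|ft'
python3 -m crank '[{"linear":[0,0,-0.001],"roll":0},{"linear":[0,0,-0.003],"roll":0},{"linear":[0,0,-0.01],"roll":0},{"linear":[0,0,-0.03],"roll":0},{"linear":[0,0,-0.06],"roll":0}]'| egrep 'tcp|ft'
python3 -m crank '[{"linear":[0,0,-0.03],"roll":0},{"linear":[-0.02,0,-0.06],"roll":0},{"linear":[-0.04,0,-0.07],"roll":0},{"linear":[-0.04,0,-0.07],"roll":0},{"linear":[-0.04,0,-0.07],"roll":0}]'| egrep 'time|tcp|ft'
python3 - <<'E'
from h import *
ty=-.188;C=np.array([.6312,.0605]);B=np.array([[np.cos(ty),np.sin(ty)],[-np.sin(ty),np.cos(ty)]])
for n in("top","scene","wrist"):
  p=ctrl.snapshot(n)
  if n=="wrist": cv2.imwrite("pics/w6.png",p["color"])
  for r in ctrl.spot_point("lid_patch",p)[:1]: print(n,r["pixel"],r["confidence"],B@(atz(p,r["pixel"],.113)[:2]-C))
E
```

```text
tcp_pos: [0.5039, 0.0859, 0.113]
ft_force: [9.8, -2.4, 13.9]
tcp_pos: [0.4983, 0.0854, 0.1698]
ft_force: [-0.5, -0.6, 0.3]
time: 22.33
tcp_pos: [0.4606, 0.0935, 0.2417]
ft_force: [1.1, 0.0, 0.5]
scene [353.6, 232.0] 0.96 [-0.13281326 -0.00034663]
wrist [318.3, 172.6] 0.75 [-1.24982278e-01  5.37246767e-05]
```

View pics/w6.png

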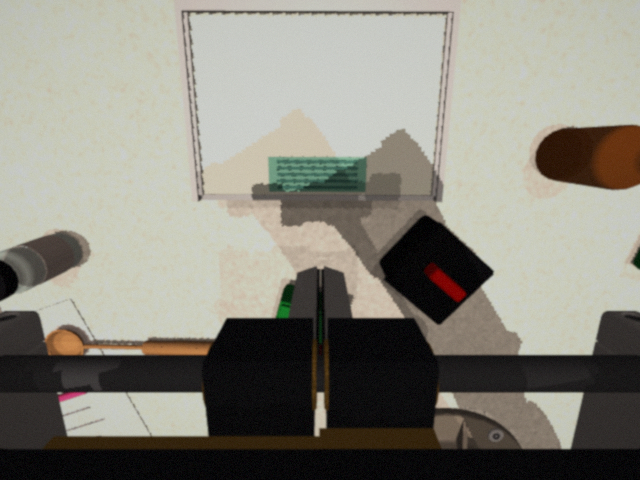

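The lid looks shut: the strip is centred at (317,174) against the front wall at about row 197. I'll check the front edge numerically.

```bash
python3 - <<'E'
from h import *
ty=-.188;C=np.array([.6312,.0605]);B=np.array([[np.cos(ty),np.sin(ty)],[-np.sin(ty),np.cos(ty)]])
p=ctrl.snapshot("wrist");g=cv2.cvtColor(p["color"],cv2.COLOR_BGR2GRAY)
for c in(215,235):print(c,g[182:206,c-3:c+4].mean(1).round().tolist())
hsv=cv2.cvtColor(p["color"],cv2.COLOR_BGR2HSV)[140:210,255:380];m=(hsv[...,1]>70)&(hsv[...,0]>50)&(hsv[...,0]<95)
ys,xs=np.where(m);a,b=np.percentile(ys,[1,99])+140;print(a,b)
for r in(a-.5,b+.5,(a+b)/2):print(r,(B@(atz(p,(317,r),.113)[:2]-C)).round(4))
for X in(-.127,-.145,-.150,-.003):
    w=C+B.T@[X,0];print(X,proj(p,[*w,.113 if X>-.146 else .111]))
E
```

```text
215 [196.0, 196.0, 196.0, 196.0, 196.0, 196.0, 196.0, 197.0, 195.0, 196.0, 194.0, 182.0, 168.0, 168.0, 171.0, 172.0, 174.0, 182.0, 194.0, 201.0, 202.0, 203.0, 203.0, 203.0]
235 [197.0, 196.0, 197.0, 196.0, 196.0, 196.0, 197.0, 196.0, 196.0, 197.0, 194.0, 184.0, 172.0, 171.0, 173.0, 174.0, 174.0, 173.0, 172.0, 171.0, 170.0, 168.0, 168.0, 169.0]
159.0 190.0
158.5 [-0.1129  0.0012]
190.5 [-0.1407  0.0013]
174.5 [-0.1267  0.0013]
-0.127 [318.45664871 174.90017738]
-0.145 [318.50975398 195.32940684]
-0.15 [318.52994513 200.53040841]
-0.003 [318.04123898  15.0949102 ]
```

```bash
python3 -c "
from plant import ctrl
print(ctrl.job_done())"
```

```text
the job is handed in; nothing more can be done
None
```

The red pot stands flat in the right bay and the lid is drawn to its front stop (measured within about 1 mm). The highest force I read on the box was about 20 N, and the job was handed in shortly after 22 s; no verdict was shown.

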